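Seat the sample tray and latch it

ROBOT

A 6-joint arm with a two-finger parallel gripper is mounted at the origin on the work surface. World frame = base frame: x ahead of the robot, y to its left, z up, the work surface at z = 0. Lengths are in mm, angles in rad, forces in N, time in s.
With the tool pointing down it reaches from about 375 to 975 mm from the base axis. Payload 3.8 kg.
Tool frame: the origin (TCP) lies at the very end of the fingers, on their centre line; the grasp point (between the pads) lies 19 mm behind it; z points along the fingers, y is the line along which they close (so a half turn about z gives the same grasp; the last joint's range is limited). The gripper opens to 88 mm and grips with 3 to 60 N. Pads are 18 mm wide; open, the fingers measure 123 mm over their backs; the gripper's body (75 mm by 187 mm) begins 45 mm behind the grasp point.
Start: joints at [-1.379, 0.264, 1.604, -0, 1.274, -0.037], TCP at [153.091, -657.405, 238.706] pointing down, gripper open.
Joint ranges: [-2.63, 2.63], [-0.94, 2.18], [0.31, 2.57], [-1.31, 4.45], [0, 2.66], [-2.55, 2.55]. Speed limits (rad/s): [2.57, 2.57, 3.14, 3.14, 3.14, 3.14].

INTERFACE

Orientations are given as a 3x3 rotation matrix whose columns are the frame's x, y, z axes.
In Python, from cell import bot, imaging, models gives the robot as it stands.
- The arm moves only by the shell command python3 -m jog 'ROWS' [OPENING]. ROWS is JSON, a list of rows, each a list of 4 numbers: the shift along the tool's x, y, z in cm, then the turn about the tool's z in rad. A call has 1 to 12 rows; each row is the pose to reach, as a shift and turn from the pose commanded when the call began, along the tool's axes at that moment; what a row does not reach only later rows make up. A row lasts 1/12 s, in which the tool goes at most 41.7 mm and 7.16 degrees, less where a joint would pass 70% of its speed; a pose out of reach is approached as far as the arm can. A call with a gripper value outside its range is refused whole. OPENING is the opening, from -1 (shut) to 1 (fully open), so that 0 is half open, set as the call begins (- or left out, the last holds). The fingers move at their own pace and stop on an object; the grip force is fixed at half the most. Time passes only in rows, so rows that repeat a pose let the fingers close. It gives the time, the measured TCP pose, the force, the opening and the grip force at its end, in the units of the state.
- bot.sense(): the state, without advancing time (a new reading comes with each control period).
- imaging.get_image(name): name is "side" or "top"; returns a dict with "image" (420x560x3 uint8, red, green, blue), "range_z" (420x560 float32, mm along the optical axis (not along the pixel's ray), 0 where there is no reading), "fx", "fy", "cx", "cy" (pixels), "world_from_camera" (4x4, takes a point from camera to world coordinates). Camera axes: x right, y down, z forward; pixel columns grow to the right and rows downward; lengths in mm; the calibration is good to about 2 mm. A picture is of the moment at which its call begins.
- bot.sign_off(): hands the job in; it is judged then, once.
Trained networks look in a picture, given as the dict that the camera call returned (one of the last four; its "shot" number tells which), for a name from the list of things; names that differ only in an ending like _2 or _b are one class to them, and where a whole thing is asked for, a point or a joint stands for the part that bears it (a point fixed in the world has none). Each returns a list of dicts, best first, with "score" (0 to 1); they miss things now and then, are a little off and sometimes report something else, mostly with a low value. They report only what shows in the picture. A call takes as long as a camera call.
- models.recognise(picture, query): "rect" ([centre column, centre row, width, height] in pixels, round what is visible of it).
- models.tip_of(picture, query): "at" ([column, row] in pixels: a listed point, or the origin of a listed thing).
The state is a dict: "time": time; "qpos": joint angles; "qvel": joint speeds; "joint_efforts": joint torques, N m; "position": TCP position; "tcp_rot": TCP orientation; "force": force on the tool from outside, world axes, zero at the start; "torque": the same for the moment, N m; "opening": opening from 0.0 (shut) to 1.0 (fully open); "grasp_force": force on a finger pad.
Only numpy, scipy, OpenCV 4.12 (cv2) and the standard library are available. Lean on these libraries where they do the work, as an engineer would, in place of code of your own. Each camera call takes 0.05 s, during which the arm holds its last target. There are 200 camera calls.

TASK

With a fingertip, gently push the white vial tray along its rails, without gripping or lifting it, until its feet drop into the notches; then push the steel latch by its black peg until it has swung fully in over the tray's edge. Keep the three vials standing in the tray's rack and leave the other things on the bench where they are.

Things in the scene. Friction and masses are not known exactly. Their poses are not given: they have to be found in the camera images.
- bed: Grey rail bed fixed to the bench, 410 x 156 mm; origin at the centre of its underside; its +x is the way the tray must slide, z up. On its 12 mm base plate lie four steel rails along x, tops 18 mm above the bench. Along each long side a guide strip, 31 mm high, 8 mm thick, keeps the tray on course (2.5 mm play each side).
- tray: Loose white tray, 200 (x) x 130 (y) mm, about 0.8 kg, on the rails, x along the bed's x, 75 to 140 mm short of the notches. Origin at its centre at the bottom of its feet: 18 mm above the bench on the rails, 12 mm once dropped. Feet 8 mm high, 14 mm long: front two (x = 80 mm) on the inner rails, rear two (x = -80 mm) on the outer, so all four drop together. Board top at z = 18 mm.
- push_plate (a point): Centre of the rear face (the one to push) of the upright plate across the tray's rear end: 120 mm wide, 8 mm thick, from z = 18 to 52 mm of the tray. This point is at tray x = -100, z = 36 mm. Pushing takes about 4 to 8 N; once dropped it resists (never over 30 N). Along the tray's middle stands a grey rack, 150 x 36 mm, top at z = 40 mm, with five vial holes.
- seat (a point): Fixed point of the bed, at bed x = 75 mm, 12 mm above the bench: where the tray's origin lies once dropped. Each rail has one notch 20 mm long and 6 mm deep: the two inner rails (bed y = +-30 mm) at bed x = 155 mm, the two outer (y = +-52 mm) at x = -5 mm. The tray's feet have 3 mm play each way in them. There is no other end stop.
- latch (a joint): Swing latch turning level about an upright pivot. 0 rad: arm along the bed's +x, beside the tray (open, starts at 0 to 0.35); grows as it swings clockwise seen from above, in over the tray's edge; 1.57: arm square across, towards the bed's -y; stop at 1.6. Stays where left; about 1 N at the peg moves it.
- latch_pivot (a point): Pivot of the latch, at bed x = 50, y = 92 mm, on the underside of the latch's steel arm, 33 mm above the bench. The arm is 8 mm thick, 14 mm wide and reaches 57 mm from the pivot. It clears the top of the seated tray by 3 mm and is blocked by a tray still up on the rails.
- latch_peg (a point): Top centre of the upright black peg on the latch arm, 12 mm in diameter, 42 mm from the pivot; it stands 30 mm above the arm, from 41 to 71 mm above the bench.
- vial1: Loose glass vial with a white cap, 22 mm in diameter, 54 mm high, standing 16 mm deep in the tray's rack, its top at 78 mm above the bottom of the tray's feet; origin at the centre of its underside. To stay standing in the rack.
- vial2: Loose glass vial with a white cap, 22 mm in diameter, 54 mm high, standing 16 mm deep in the tray's rack, its top at 78 mm above the bottom of the tray's feet; origin at the centre of its underside. To stay standing in the rack.
- vial3: Loose glass vial with a white cap, 22 mm in diameter, 54 mm high, standing 16 mm deep in the tray's rack, its top at 78 mm above the bottom of the tray's feet; origin at the centre of its underside. To stay standing in the rack.
- beaker: Loose glass beaker, 66 mm in diameter, 85 mm high, near the bed on the latch's side; origin under its centre. Leave alone.
- amber_bottle: Loose amber bottle, 66 mm in diameter, 140 mm high, beside the bed on the side away from the latch; origin under its centre. Leave alone.
- jar: Loose white jar, 56 mm in diameter, 70 mm high; origin under its centre. Leave alone.
- spatula: Loose steel laboratory spatula, 170 mm long, 6 mm thick, lying on the bench; origin under its centre. Leave alone.
- filter_box: Loose carton 90 x 70 x 40 mm; origin under its centre. Leave alone.
- weigh_dish: Loose white dish, 90 mm in diameter, 25 mm high; origin under its centre. Leave alone.
- reagent: Loose white bottle, 60 mm in diameter, 110 mm high, beside the bed on the side away from the latch; origin under its centre. Leave alone.

How it is judged:
By the outcome, as a careful person would: the job done as asked, in the order asked, and still so for the second after the job is handed in, with the robot touching nothing.
It also fails if it takes over 51 s, if anything falls off the work surface, if the arm or the gripper's body presses on something with over 40 N, if the wrist force passes 120 N, or if a joint passes its speed limit or range.

## Working session

There is one attempt and no reset: what is moved stays moved. The work goes in short steps, Python scripts to look and compute and a shell command to move; the robot and the scene stay as the last step left them, time stands still between calls to the robot, and variables do not carry over. Pictures are saved under pics/ and viewed, at most 10 in all, crops included, and the job is handed in when it is done.

```bash
mkdir -p pics
cat > h.py <<'E'
import numpy as np, cv2
from cell import bot, imaging, models
def w(p,uv,z=None):
    """world point of pixel: on plane z (mm) or by depth"""
    u,v=uv; T=np.array(p["world_from_camera"]); d=np.array([(u-p["cx"])/p["fx"],(v-p["cy"])/p["fy"],1.])
    r=T[:3,:3]@d; o=T[:3,3]
    if z is None: s=p["range_z"][int(round(v)),int(round(u))]
    else: s=(z-o[2])/r[2]
    return o+s*r
def pix(p,X):
    T=np.linalg.inv(np.array(p["world_from_camera"])); c=T[:3,:3]@np.asarray(X,float)+T[:3,3]
    return c[0]/c[2]*p["fx"]+p["cx"], c[1]/c[2]*p["fy"]+p["cy"]
E
python3 - <<'E'
from h import *
np.set_printoptions(precision=1,suppress=True)
s=bot.sense();print(s["position"],s["tcp_rot"],s["opening"],s["time"])
for c in("top","side"):
    p=imaging.get_image(c);cv2.imwrite(f"pics/{c}0.png",p["image"][:,:,::-1])
    print(c,p["world_from_camera"][:3,3])
    for q,z in(("bed",0),("tray",18),("push_plate",54),("latch_pivot",33),("latch_peg",71),("seat",12),("vial1",42),("beaker",0),("amber_bottle",0),("reagent",0),("jar",0)):
        for m in models.tip_of(p,q)[:3]: print(q,np.round(m["at"]),round(m["score"],2),w(p,m["at"],z))
E
```

```text
[ 153.  -656.7  237.4] [[ 1.   0.2 -0. ]
 [ 0.2 -1.   0. ]
 [ 0.  -0.  -1. ]] 0.9976909918918474 0.0
top [ 334.7  -36.5 1078.3]
tray [303. 200.] 0.75 [600.9 -57.6  18. ]
tray [258. 234.] 0.32 [486.   49.6  18. ]
latch_pivot [271. 236.] 0.76 [483.5  12.7  33. ]
latch_peg [256. 234.] 0.62 [476.9  51.5  71. ]
seat [265. 204.] 0.85 [573.9  46.4  12. ]
vial1 [302. 201.] 0.58 [592.9 -55.8  42. ]
vial1 [288. 205.] 0.57 [576.6 -18.5  42. ]
vial1 [321. 202.] 0.38 [ 599.2 -106.4   42. ]
beaker [332. 263.] 0.64 [ 442.6 -165.6    0. ]
amber_bottle [298. 159.] 0.79 [726.2 -22.7   0. ]
amber_bottle [261. 232.] 0.48 [495.1  43.4   0. ]
amber_bottle [305. 202.] 0.37 [601.1 -65.6   0. ]
reagent [258. 163.] 0.91 [696.3  90.1   0. ]
jar [123. 256.] 0.83 [366.7 409.9   0. ]
side [317.9 762.3 847.2]
bed [270. 221.] 0.98 [575.8 -20.    0. ]
tray [269. 208.] 0.79 [588.5 -54.8  18. ]
tray [345. 140.] 0.52 [ 426.6 -451.4   18. ]
push_plate [276. 173.] 0.59 [ 599.9 -172.7   54. ]
latch_pivot [297. 225.] 0.82 [489.6   5.9  33. ]
latch_peg [296. 230.] 0.4 [480.   59.9  71. ]
seat [266. 238.] 0.91 [565.4  52.8  12. ]
vial1 [270. 192.] 0.66 [595.6 -95.   42. ]
vial1 [269. 203.] 0.59 [585.5 -50.3  42. ]
vial1 [270. 210.] 0.51 [576.9 -25.4  42. ]
beaker [325. 198.] 0.69 [ 440.8 -158.     0. ]
amber_bottle [225. 212.] 0.82 [715.8 -25.2  -0. ]
amber_bottle [242. 374.] 0.38 [505.8 421.4   0. ]
reagent [212. 244.] 0.58 [703.7 103.9   0. ]
jar [308. 388.] 0.85 [367.4 412.8   0. ]
jar [264. 238.] 0.66 [572.6  44.7   0. ]
```

Run:
```python
import cv2
a=cv2.imread("pics/top0.png")[110:310,170:430];b=cv2.imread("pics/side0.png")[100:300,150:410]
cv2.imwrite("pics/c0.png",cv2.resize(cv2.vconcat([a,b]),None,fx=1.49,fy=1.49))
cv2.imwrite("pics/c1.png",cv2.resize(a,(780,600),interpolation=cv2.INTER_CUBIC))
cv2.imwrite("pics/c2.png",cv2.resize(b,(780,600),interpolation=cv2.INTER_CUBIC))
```

```text
(no output)
```

View pics/c1.png

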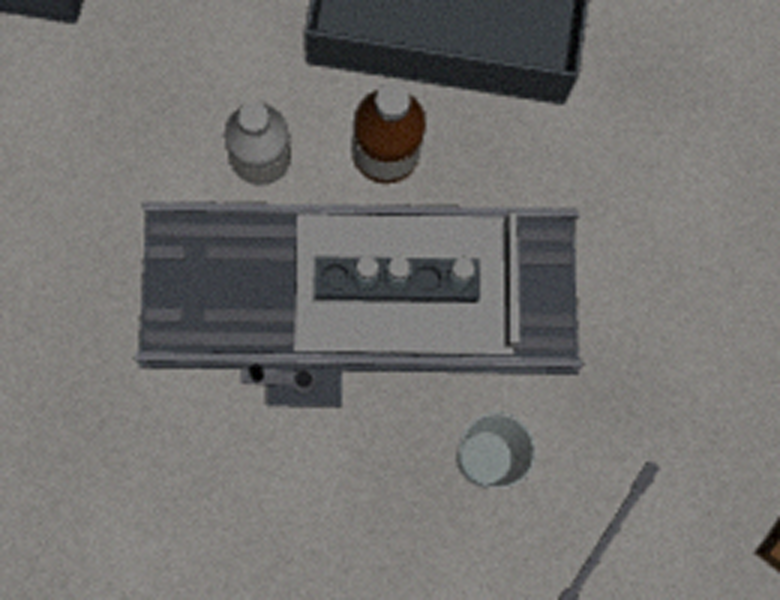

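View pics/c2.png

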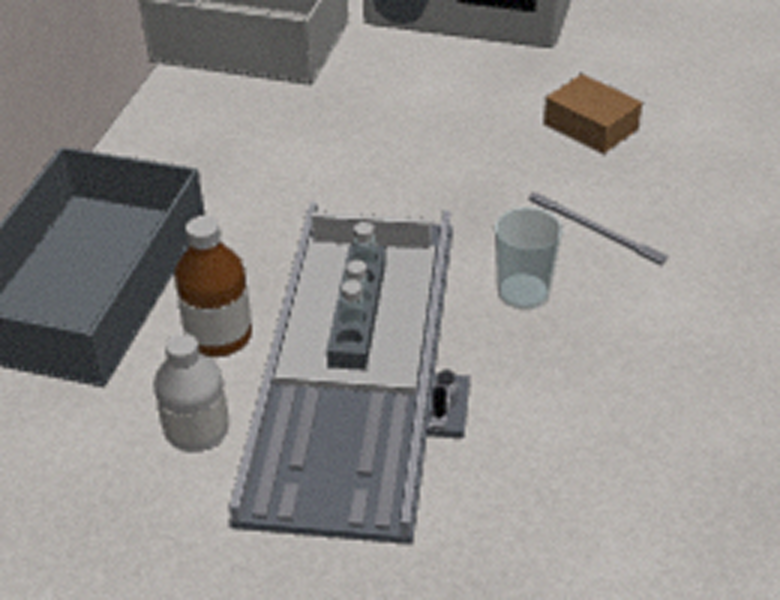

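```bash
cat > bed.py <<'E'
from h import *
from scipy.optimize import least_squares
E
python3 - <<'E'
from bed import *
np.set_printoptions(precision=1,suppress=True)
s=bot.sense();print(s["position"],np.arctan2(s["tcp_rot"][1][0],s["tcp_rot"][0][0]))
t=imaging.get_image("top");d=imaging.get_image("side")
T=lambda x,y:(170+x/3,110+y/3)
S=lambda x,y:(150+x/3,100+y/3)
# bed strip top corners; top cam, side cam
pts=[(t,T(143,206),(205,-74)),(t,T(578,213),(-205,-74)),(t,T(138,360),(205,74)),(t,T(580,366),(-205,74)),
 (d,S(313,207),(-205,-74)),(d,S(447,214),(-205,74)),(d,S(235,517),(205,-74)),(d,S(407,530),(205,74))]
W=np.array([w(p,uv,31)[:2] for p,uv,_ in pts]);B=np.array([b for *_,b in pts],float)
def f(q,B): c,s_=np.cos(q[2]),np.sin(q[2]);return q[:2]+B@np.array([[c,s_],[-s_,c]])
r=least_squares(lambda q:(f(q,B)-W).ravel(),[576,-20,1.57],x_scale=[1,1,.01],loss="soft_l1",f_scale=3)
print(r.x);print(f(r.x,B)-W)
q=r.x
inv=lambda P:(np.array([[np.cos(q[2]),np.sin(q[2])],[-np.sin(q[2]),np.cos(q[2])]])@(np.array(P)[:2]-q[:2]))
for n,p,uv,z in(("plate top",t,T(518,217),70),("plate top",t,T(519,342),70),("front",t,T(297,213),36),("front",t,T(295,352),36),
 ("peg",t,T(257,374),71),("peg",d,S(447,376),71),("pivot",t,T(304,379),41),("plate S",d,S(316,216),70),("plate S",d,S(436,222),70),("frontS",d,S(275,380),36)):
    X=w(p,uv,z);print(n,X,"bed",inv(X))
for n,X in (("amber",(720,-24)),("beaker",(441,-162)),("reagent",(700,97))):print(n,inv(X))
np.save("bed.npy",q)
E
```

```text
[ 153.1 -657.4  238.7] 0.22880662828042359
[578.4 -16.9   1.7]
[[ 0.3  7.4]
 [ 1.1  6.4]
 [-1.8  9.8]
 [-0.9  3.3]
 [ 3.4 -7. ]
 [-2.6 -5.8]
 [ 4.4 -5.5]
 [-1.9 -4.6]]
plate top [ 656.  -154.9   70. ] bed [-148.2  -55.6]
plate top [ 542.3 -171.    70. ] bed [-146.7   59.2]
front [636.1  45.4  36. ] bed [ 52.9 -66.5]
front [506.1  24.5  36. ] bed [52.  65.2]
peg [475.6  51.8  71. ] bed [83.7 91.2]
peg [476.5  40.4  71. ] bed [72.2 92. ]
pivot [482.3  11.9  41. ] bed [43.2 90.6]
plate S [ 654.8 -142.2   70. ] bed [-135.5  -56.4]
plate S [ 536.3 -162.9   70. ] bed [-137.8   63.9]
frontS [633.2  52.   36. ] bed [ 59.8 -64.7]
amber [ -28.6 -138.8]
beaker [-122.4  158. ]
reagent [  94.1 -137.5]
```

```bash
python3 -c "
import numpy as np;print(np.load('bed.npy'))"
python3 -m jog '[[2,-1.2,0,0],[6,-3.6,0,0.02],[10,-6,0,0.05],[13.5,-8.3,0,0.08],[17,-10.4,0,0.08],[20.5,-12.5,0,0.08],[24,-14.7,0,0.08],[27.5,-16.8,0,0.08],[31,-19,0,0.08],[34.5,-21.1,0,0.08],[38,-23.3,0,0.08],[41.5,-25.4,0,0.08]]' -1
```

```text
[578.43624023 -16.936857     1.72396274]
time: 2.3
position: [497.3, -317.6, 239.0]
tcp_rot: [[0.989, 0.148, 0.0], [0.148, -0.989, -0.0], [0.0, 0.0, -1.0]]
force: [0.6, -0.4, -0.2]
opening: 0.119
grasp_force: 0.0
```

```bash
python3 -m jog '[[3,-2.2,0,0],[6,-4.4,1,0],[9,-6.6,3,0],[12,-8.8,5.5,0],[12.2,-9,8,0],[12.2,-9,10.5,0],[12.2,-9,12.5,0],[12.2,-9,13,0],[12.2,-9,13,0]]'
python3 - <<'E'
from h import *
s=bot.sense();P=s["position"];print(P)
o=[]
for c in("top","side"):
    p=imaging.get_image(c);u,v=pix(p,P);print(c,u,v)
    im=p["image"][:,:,::-1].copy();cv2.drawMarker(im,(int(u),int(v)),(0,0,255),cv2.MARKER_CROSS,6)
    o.append(cv2.resize(im[110:290,190:390] if c=="top" else im[120:300,180:380],None,fx=2,fy=2))
    o[-1]=cv2.resize(o[-1],(400,360))
cv2.imwrite("pics/d0.png",cv2.resize(cv2.hconcat(o),(800,360)))
E
```

```text
time: 3.05
position: [601.9, -211.5, 106.4]
tcp_rot: [[0.989, 0.148, -0.004], [0.148, -0.989, 0.002], [-0.004, -0.002, -1.0]]
force: [-0.5, -0.9, -0.4]
opening: -0.0
grasp_force: 0.0
[ 601.88830262 -211.49533346  106.40031481]
top 363.8011018334374 201.69363442427337
side 278.29043791575623 151.41495750223055
```

View pics/d0.png

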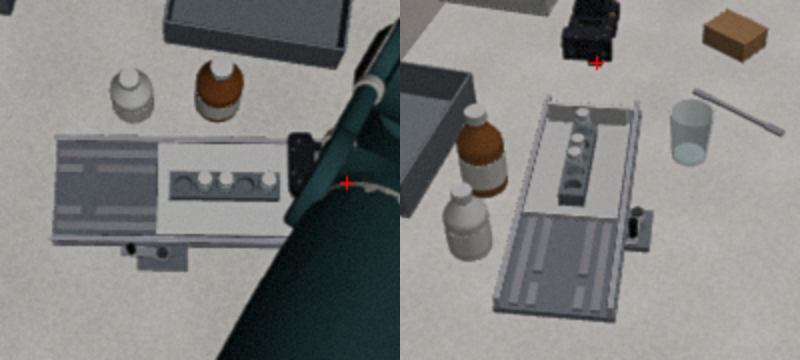

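Run:
```python
from h import *
np.set_printoptions(precision=0,suppress=True)
p=imaging.get_image("side");im=p["image"][:,:,::-1]
cv2.imwrite("pics/d1.png",cv2.resize(im[90:190,230:330],(600,600),interpolation=cv2.INTER_CUBIC))
for v in range(120,156,5): print(v,[np.round(w(p,(u,v))).astype(int).tolist() for u in (268,274,278)])
```

```text
120 [[618, -173, 237], [601, -172, 241], [590, -174, 241]]
125 [[618, -171, 223], [602, -174, 223], [590, -175, 224]]
130 [[614, -156, 216], [600, -166, 212], [589, -169, 212]]
135 [[607, -131, 217], [591, -135, 217], [581, -140, 216]]
140 [[603, -118, 210], [586, -118, 213], [576, -123, 211]]
145 [[607, -128, 186], [590, -129, 189], [579, -131, 189]]
150 [[678, -345, 5], [612, -200, 118], [599, -199, 121]]
155 [[672, -324, -1], [651, -327, 0], [638, -332, -1]]
```

View pics/d1.png

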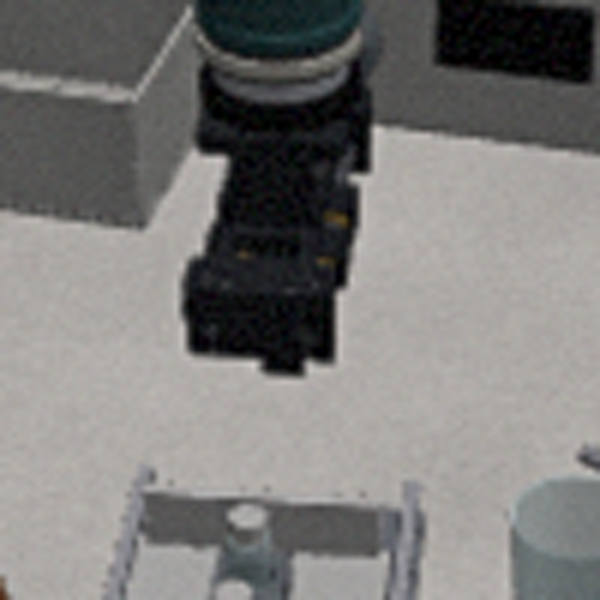

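```bash
python3 -m jog '[[0.2,0,2,0],[0.4,0,4,0],[0.5,0,5.2,0],[0.5,0,5.3,0],[0.5,-0.4,5.3,0],[0.5,-0.8,5.3,0],[0.5,-1.2,5.3,0],[0.5,-1.6,5.3,0],[0.5,-2.0,5.3,0],[0.5,-2.4,5.3,0],[0.5,-2.7,5.3,0],[0.5,-3,5.3,0]]'
```

```text
time: 4.2
position: [604.0, -181.3, 55.9]
tcp_rot: [[0.989, 0.149, 0.0], [0.149, -0.989, -0.0], [0.0, 0.0, -1.0]]
force: [0.1, 0.3, -0.3]
opening: -0.0
grasp_force: 0.0
```

```bash
python3 -m jog '[[0,-0.3,0.1,0],[0,-0.6,0.3,0],[0,-0.9,0.4,0],[0,-1.2,0.4,0],[0,-1.5,0.4,0],[0,-1.8,0.4,0],[0,-2.1,0.4,0],[0,-2.4,0.4,0],[0,-2.7,0.4,0],[0,-3,0.4,0]]'
```

```text
time: 5.03
position: [600.4, -153.9, 52.3]
tcp_rot: [[0.989, 0.149, 0.002], [0.149, -0.989, -0.003], [0.002, 0.003, -1.0]]
force: [0.9, -4.8, 0.1]
opening: 0.008
grasp_force: 3.0
```

```bash
python3 -m jog '[[0,-0.3,0,0],[0,-0.6,0,0],[0,-0.9,0,0],[0,-1.2,0,0],[0,-1.5,0,0],[0,-1.8,0,0],[0,-2.1,0,0],[0,-2.4,0,0],[0,-2.7,0,0],[0,-3,0,0],[0,-3.3,0,0],[0,-3.6,0,0]]'; python3 -m jog '[[0,-0.3,0,0],[0,-0.6,0,0],[0,-0.9,0,0],[0,-1.2,0,0],[0,-1.5,0,0],[0,-1.8,0,0],[0,-2.1,0,0],[0,-2.4,0,0],[0,-2.7,0,0],[0,-3,0,0]]'
python3 - <<'E'
from h import *
p=imaging.get_image("side");im=p["image"][:,:,::-1]
cv2.imwrite("pics/e0.png",cv2.resize(im[140:290,200:350],(600,600),interpolation=cv2.INTER_CUBIC))
E
```

```text
time: 6.03
position: [595.1, -118.3, 52.3]
tcp_rot: [[0.989, 0.149, 0.002], [0.149, -0.989, -0.003], [0.002, 0.003, -1.0]]
force: [0.8, -6.1, 0.1]
opening: 0.003
grasp_force: 3.0
time: 6.87
position: [590.7, -88.5, 52.3]
tcp_rot: [[0.989, 0.149, 0.002], [0.149, -0.989, -0.003], [0.002, 0.003, -1.0]]
force: [0.5, -5.2, 0.6]
opening: 0.003
grasp_force: 3.1
```

View pics/e0.png

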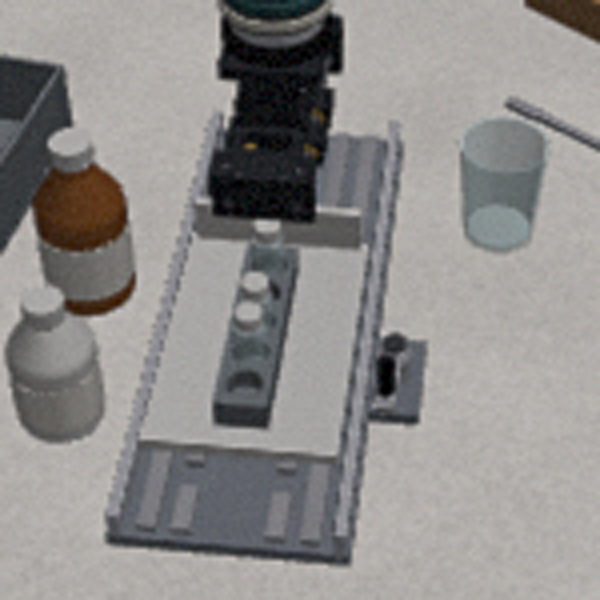

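```bash
python3 -m jog '[[0,-0.2,0,0],[0,-0.4,0,0],[0,-0.6,0,0],[0,-0.8,0,0],[0,-1,0,0],[0,-1.2,0,0],[0,-1.4,0,0],[0,-1.6,0,0],[0,-1.8,0,0],[0,-2,0,0],[0,-2.2,0,0]]'; python3 -m jog '[[0,-0.15,0,0],[0,-0.3,0,0],[0,-0.45,0,0],[0,-0.6,0,0]]'
```

```text
time: 7.83
position: [587.3, -66.6, 52.2]
tcp_rot: [[0.989, 0.149, 0.002], [0.149, -0.989, -0.002], [0.001, 0.003, -1.0]]
force: [0.8, -5.9, 1.4]
opening: 0.006
grasp_force: 3.2
time: 8.17
position: [586.0, -60.3, 51.9]
tcp_rot: [[0.989, 0.148, 0.001], [0.148, -0.989, -0.002], [0.001, 0.002, -1.0]]
force: [0.8, -6.0, 1.1]
opening: -0.001
grasp_force: 2.9
```

```bash
python3 -m jog '[[0,-0.15,0,0],[0,-0.3,0,0],[0,-0.45,0,0]]'; python3 -m jog '[[0,-0.15,0,0],[0,-0.3,0,0],[0,-0.4,0,0]]'
python3 - <<'E'
from h import *
p=imaging.get_image("side");im=p["image"][:,:,::-1]
cv2.imwrite("pics/e1.png",cv2.resize(im[140:290,200:350],(600,600),interpolation=cv2.INTER_CUBIC))
print([np.round(w(p,uv)).tolist() for uv in ((247,247),(270,247),(252,225),(280,225),(245,240))])
E
```

```text
time: 8.42
position: [585.6, -56.5, 52.0]
tcp_rot: [[0.989, 0.149, 0.002], [0.149, -0.989, -0.003], [0.001, 0.003, -1.0]]
force: [1.3, -12.7, -0.2]
opening: 0.006
grasp_force: 6.2
time: 8.67
position: [585.7, -56.2, 52.2]
tcp_rot: [[0.989, 0.151, 0.003], [0.151, -0.988, -0.009], [0.002, 0.009, -1.0]]
force: [1.4, -24.2, -2.7]
opening: 0.004
grasp_force: 11.9
[[598.0, 112.0, 29.0], [541.0, 95.0, 27.0], [611.0, 32.0, 28.0], [536.0, 14.0, 30.0], [612.0, 88.0, 27.0]]
```

View pics/e1.png

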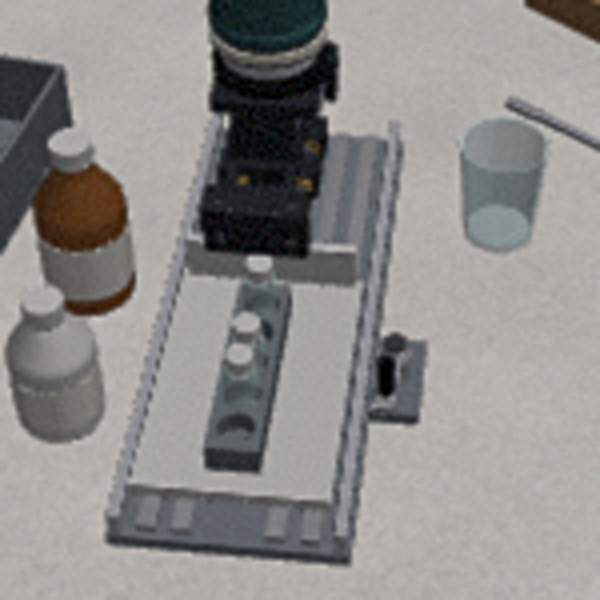

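```bash
python3 -m jog '[[0,0.5,0,0],[0,1.5,0,0],[0,2.5,0,0],[0,3,-2,0],[0,3,-5,0],[-3,3,-8,0],[-7,1,-9,0],[-11,-1,-9,0],[-13,-2,-9,0],[-13,-2,-9,0]]'
python3 - <<'E'
from h import *
np.set_printoptions(precision=1,suppress=True)
s=bot.sense();R=np.array(s["tcp_rot"]);print(s["position"])
t=imaging.get_image("top");d=imaging.get_image("side")
print(w(d,(200+388/4,140+357/4),71),w(d,(200+397/4,140+341/4),45))
for n,p in(("t",t),("s",d)):
  for q,z in(("latch_pivot",33),("latch_peg",71),("seat",12)):
    for m in models.tip_of(p,q)[:2]: print(n,q,np.round(m["at"]),round(m["score"],2),w(p,m["at"],z))
P=np.array([482,12]);x=np.array([-.152,.988]);y=np.array([-.988,-.152])
for b in((90,122),(77,75),(109,80),(109,56),(73,50)):
    W=P+(b[0]-50)*x+(b[1]-92)*y;D=np.r_[W,50]-s["position"];print(b,W,"jog cm",R.T@D/10)
im=t["image"][:,:,::-1]
cv2.imwrite("pics/f0.png",cv2.resize(im[150:290,190:360],(728,600),interpolation=cv2.INTER_CUBIC))
E
```

```text
time: 9.55
position: [446.5, -48.6, 140.2]
tcp_rot: [[0.989, 0.149, -0.006], [0.149, -0.989, 0.002], [-0.005, -0.003, -1.0]]
force: [-0.6, 0.5, -1.8]
opening: 0.004
grasp_force: 0.0
[446.5 -48.6 140.2]
[478.2  55.2  71. ] [481.2  15.7  45. ]
t latch_pivot [273. 238.] 0.66 [480.1   6.5  33. ]
s latch_pivot [298. 227.] 0.57 [484.3  10.8  33. ]
s latch_peg [297. 231.] 0.69 [476.2  61.4  71. ]
s seat [325. 198.] 0.29 [ 440.6 -143.6   12. ]
(90, 122) [446.3  47. ] jog cm [ 1.5 -9.4  9. ]
(77, 75) [494.7  41.3] jog cm [ 6.2 -8.1  9. ]
(109, 80) [484.9  72.1] jog cm [  5.6 -11.3   9. ]
(109, 56) [508.6  75.8] jog cm [  8.  -11.4   9. ]
(73, 50) [520.   41.1] jog cm [ 8.7 -7.8  9. ]
```

View pics/f0.png

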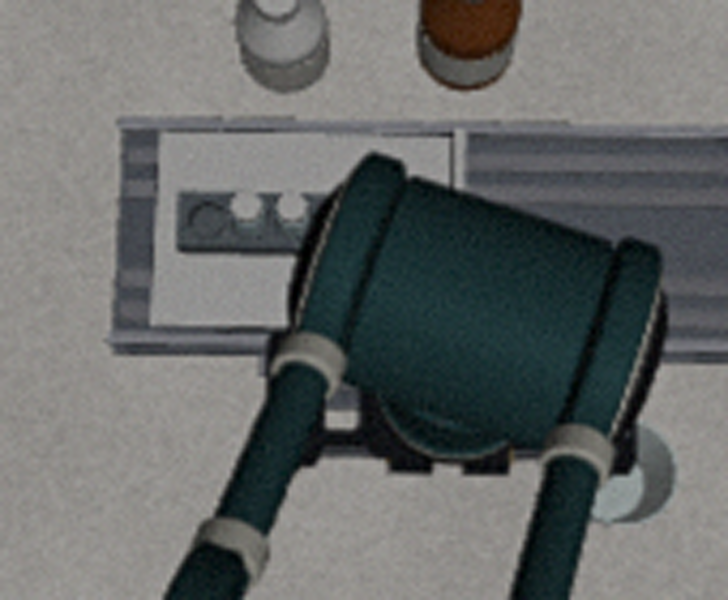

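```bash
python3 -m jog '[[0.3,-2.5,0,0],[0.8,-5.5,0,0],[1,-8.5,1,0],[1,-9.6,3.5,0],[1,-9.6,6.5,0],[1,-9.6,8.8,0],[1,-9.6,9,0],[1.4,-9.6,9,0],[1.8,-9.6,9,0],[2.1,-9.6,9,0]]'
```

```text
time: 10.78
position: [461.9, 47.7, 53.5]
tcp_rot: [[0.989, 0.148, 0.004], [0.148, -0.989, 0.0], [0.004, 0.0, -1.0]]
force: [-0.7, -0.1, 0.3]
opening: 0.004
grasp_force: 0.0
```

```bash
python3 -m jog '[[0.3,0,0,0],[0.6,0,0,0],[0.9,0,0,0],[1.2,0,0,0],[1.5,0,0,0],[1.8,0,0,0],[2.1,0.1,0,0],[2.4,0.2,0,0]]'
python3 - <<'E'
from h import *
p=imaging.get_image("side");im=p["image"][:,:,::-1]
cv2.imwrite("pics/g0.png",cv2.resize(im[180:280,240:340],(600,600),interpolation=cv2.INTER_CUBIC))
E
```

```text
time: 11.45
position: [483.4, 49.4, 51.6]
tcp_rot: [[0.989, 0.148, -0.0], [0.148, -0.989, 0.0], [-0.0, -0.0, -1.0]]
force: [-2.2, -0.5, 1.1]
opening: 0.005
grasp_force: 0.9
```

View pics/g0.png

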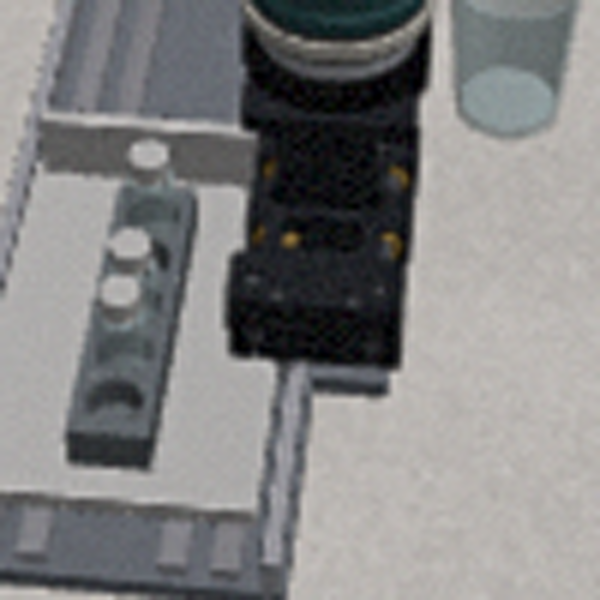

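```bash
python3 -m jog '[[0.3,0.15,0,0],[0.6,0.4,0,0],[0.9,0.6,0,0],[1.2,0.8,0,0]]'; python3 -m jog '[[-0.4,-0.3,0,0],[-0.6,-1,0,0],[-0.6,-2,0,0],[-0.6,-3,0,0],[-0.4,-4,0,0],[0,-4.3,0,0],[0.6,-4.3,0,0],[1.2,-4.3,0,0],[1.7,-4.3,0,0],[1.7,-4.3,0,0]]'
```

```text
time: 11.83
position: [496.1, 42.8, 51.4]
tcp_rot: [[0.989, 0.149, -0.001], [0.149, -0.989, -0.001], [-0.001, 0.0, -1.0]]
force: [-2.7, -1.9, 1.1]
opening: 0.004
grasp_force: 2.0
time: 12.67
position: [508.6, 88.3, 52.1]
tcp_rot: [[0.989, 0.148, 0.002], [0.148, -0.989, 0.0], [0.002, 0.0, -1.0]]
force: [0.0, -0.8, 0.4]
opening: 0.006
grasp_force: 0.0
```

```bash
python3 -m jog '[[0,0.4,0,0],[0,0.8,0,0],[0,1.2,0,0],[0,1.6,0,0],[0.1,2,0,0],[0.1,2.4,0,0],[0.2,2.8,0,0],[0.2,3.2,0,0],[0.3,3.5,0,0],[0.3,3.8,0,0],[0.3,4.1,0,0],[0.3,4.4,0,0]]'; python3 -m jog '[[0,0.2,0,0],[0,0.4,0,0],[0,0.5,0,0]]'
```

```text
time: 13.67
position: [516.2, 44.8, 51.6]
tcp_rot: [[0.989, 0.148, -0.0], [0.148, -0.989, -0.0], [-0.0, 0.0, -1.0]]
force: [1.1, 0.5, -0.1]
opening: 0.002
grasp_force: 0.8
time: 13.92
position: [516.8, 40.1, 51.5]
tcp_rot: [[0.989, 0.148, -0.001], [0.148, -0.989, 0.0], [-0.0, -0.0, -1.0]]
force: [-0.3, 4.9, -1.2]
opening: 0.004
grasp_force: 2.3
```

```bash
python3 -m jog '[[0,0.15,0,0],[0,0.3,0,0],[0,0.3,0,0]]'
```

```text
time: 14.17
position: [516.9, 39.7, 51.6]
tcp_rot: [[0.989, 0.147, -0.001], [0.147, -0.989, 0.005], [-0.0, -0.005, -1.0]]
force: [-1.2, 12.9, 0.7]
opening: 0.004
grasp_force: 6.2
```

At the stop (reaction rises, no more motion). Retreat to the front, lift, and check.

```bash
python3 -m jog '[[0,-0.6,0,0],[0,-1.5,0,0],[0,-2.5,0,0],[0,-3,-2,0],[0,-3,-5,0],[0,-3,-8,0],[0,-3,-11,0],[-2,-5,-13,0],[-4,-8,-13,0],[-6,-11,-13,0],[-7,-14,-13,0],[-7,-17,-13,0]]'; python3 -m jog '[[0,-3,0,0],[0,-6,0,0],[0,-9,0,0],[0,-9,0,0],[0,-9,0,0]]'
python3 - <<'E'
from h import *
o=[]
for c in("top","side"):
    im=imaging.get_image(c)["image"][:,:,::-1]
    o.append(cv2.resize(im[140:280,220:360] if c=="top" else im[150:290,200:340],(400,400),interpolation=cv2.INTER_CUBIC))
cv2.imwrite("pics/h0.png",cv2.hconcat(o))
E
```

```text
time: 15.17
position: [420.2, 195.7, 181.6]
tcp_rot: [[0.989, 0.148, -0.001], [0.148, -0.989, -0.001], [-0.001, 0.001, -1.0]]
force: [0.8, -0.1, -0.7]
opening: 0.003
grasp_force: 0.0
time: 15.58
position: [408.9, 285.2, 181.5]
tcp_rot: [[0.988, 0.152, -0.0], [0.152, -0.988, -0.001], [-0.0, 0.001, -1.0]]
force: [0.1, -0.5, -0.0]
opening: 0.006
grasp_force: 0.0
```

View pics/h0.png

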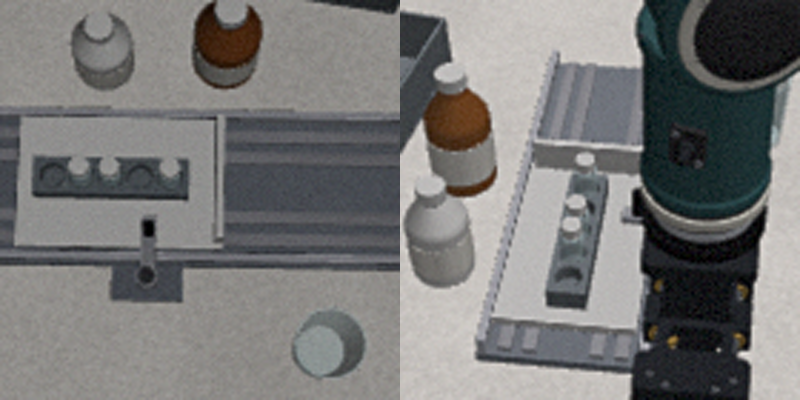

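The top view shows the latch square across the tray's edge: pivot at (147,274), peg at (149,228). The three vials are standing, the tray is seated, and the bottles and beaker look undisturbed.

```bash
python3 -c "
from cell import bot
print(bot.sign_off())"
```

```text
the job is handed in; nothing more can be done
None
```

The tray is seated in its notches, the latch is swung in to its stop over the tray's edge, all three vials are standing, and I handed the job in at about 16 s of the 51 s allowed.

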